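Take the melting can off its warmer

ROBOT

A 7-joint arm with a two-finger parallel gripper is mounted at the origin on a cart in front of the work surface, level with it; the furniture and walls round the work are solid. World frame = base frame: x ahead of the robot, y to its left, z up, the work surface at z = 0. Lengths are in m, angles in rad, forces in N, time in s.
With the tool pointing down it reaches from about 0.4 to 0.85 m from the base axis. Payload 10.4 kg.
Tool frame: the origin (TCP) lies at the very end of the fingers, on their centre line; the grasp point (between the pads) lies 19 mm behind it; z points along the fingers, y is the line along which they close (so a half turn about z gives the same grasp; the last joint's range is limited). The gripper opens to 85 mm and grips with 20 to 120 N. Pads are 22 mm wide; open, the fingers measure 114 mm over their backs; the gripper's body (76 mm by 85 mm) begins 54 mm behind the grasp point. The pads swing forward as they close: fully open they stand 13 mm farther back than shut.
Start: joints at [1.285, 0.332, -0.065, 1.46, 0.022, 1.35, -0.088], TCP at [0.162, -0.604, 0.231] pointing down, gripper open.
Joint ranges: [-2.6, 2.6], [-0.5, 2.12], [-1.47, 1.34], [0.16, 2.42], [-1.27, 4.41], [0.06, 2.06], [-2.6, 2.6]. Speed limits (rad/s): [2.22, 2.22, 2.79, 2.79, 3.14, 3.14, 3.14].

INTERFACE

Orientations are given as a rotation vector (axis times angle).
In Python, from cell import * gives the robot as it stands. Calls block until the motion is done:
- move_to(position, orientation): joint-space move of the TCP to a pose.
- move_linear(position, orientation=None, feed=0.15, stop_force=None): straight line of the TCP; orientation=None keeps the orientation; feed is the mean speed in m/s. With stop_force (N) it stops when the force on the tool has changed by that much, and returns True; else False.
- move_j(angles): joint-space move.
- grip(opening, f_grip=None): finger opening in m; f_grip is the grip in N (None keeps the last); returns when the fingers have stopped.
- pause(seconds).
- inverse_kinematics(position, orientation): joint angles nearest the present ones, or None.
- snapshot(name): name is "side" or "top" or "wrist"; returns a dict with "pixels" (480x640x3 uint8, blue, green, red), "z_map" (480x640 float32, m along the optical axis (not along the pixel's ray), 0 where there is no reading), "K" (3x3 intrinsics, pixels), "R" (3x3) and "t" (3): a world point X has camera coordinates R X + t; the wrist camera has in their place "tool_from_camera" (4x4, takes a point from camera to tool coordinates, whose origin is the TCP and whose axes are the flange's). Camera axes: x right, y down, z forward; pixel columns grow to the right and rows downward; lengths in m; the calibration is good to about 2 mm. A picture is of the moment at which its call begins: read the wrist's pose just before it.
A pose or a line that the arm cannot do raises MotionError and nothing moves.
- close_job(): hands the job in; it is judged then, once.
Readings, each from a call of its own:
- read_time_s(): time.
- read_qpos(): joint angles.
- read_dq(): joint speeds.
- read_effort(): joint torques, N m.
- read_tcp_pos(): TCP position.
- read_tcp_rot(): TCP orientation.
- read_wrist_force(): force on the tool from outside, world axes, zero at the start.
- read_torque(): the same for the moment, N m.
- read_opening(): finger opening in m.
- read_grip_force(): force on a finger pad.
Only numpy, scipy, OpenCV 4.12 (cv2) and the standard library are available. Lean on these libraries where they do the work, as an engineer would, in place of code of your own. Each camera call takes 0.05 s, during which the arm holds its last target. There are 200 camera calls.

TASK

The soap base in the can with the orange lid is ready: lift it by its overhead handle off its warmer, and, keeping it upright, set it down wholly on the round cork mat, then let go. Put it down rather than dropping it, and leave the green can alone on its warmer.

Things in the scene. Friction and masses are not known exactly. Their poses are not given: they have to be found in the camera images.
- can_orange: aluminium melting can with orange lid, band and handle grip: cylinder 84 mm across (lid 89 mm), lid top 73 mm above the underside; a fixed overhead bow handle runs along the can's own x axis. Mass 0.3 to 0.65 kg. Stands on one of two identical round white warmers (130 mm across, flat top 35 mm above the table, fixed). Origin: centre of the underside; z up.
- can_orange_handle (a point): centre of the orange can's level handle grip, on the can's axis 113 mm above its underside: a rounded bar 64 mm long (can's x), 16 mm wide (can's y), 20 mm high, with 30 mm free between it and the lid; handle top 123 mm above the underside. Axes as the can's.
- cork_mat: round cork mat, 140 mm in diameter, flat top 10 mm above the table, fixed to it. Origin: centre of its underside, on the table.
- can_green: aluminium melting can with green lid, band and handle grip: cylinder 84 mm across (lid 89 mm), lid top 73 mm above the underside; a fixed overhead bow handle runs along the can's own x axis. Same size and handle as the orange one; stands on the other warmer and stays there. Origin: centre of the underside; z up.
Mind the look-alikes: they are no part of the job. What is meant by the can_green is not yellow, and is the smaller of those in its own colour. What is shaped like the can_orange but red is not meant.

How it is judged:
On the way, in this order (a step that is already met when the one before it is completed fails the run):
1. the orange can is held in the gripper and lifted clear of its warmer (underside more than 50 mm above the table) (contact force between the fingers and can_orange above 1 N and height (world z) of can_orange above 0.05 m), for 0.1 s.
2. the orange can, still held, is over the mat with its underside less than 12 mm above the mat's top (contact force between the fingers and can_orange above 1 N and z of can_orange in the frame of cork_mat below 0.022 m and horizontal distance between can_orange and cork_mat below 0.03 m), for 0.1 s.
At the end, for the whole second after the job is handed in: The orange can stands at rest and released on the cork mat, its axis within 30 mm of the mat's centre, its underside within 5 mm of the mat's top and upright within 0.1 rad; the green can still stands upright within 20 mm of where it was (horizontal distance between can_orange and cork_mat below 0.03 m and z of can_orange in the frame of cork_mat between 0.005 and 0.015 m and angle between each of can_orange, can_green's own z axis and vertical below 0.1 rad and linear speed of can_orange below 0.02 m/s and angular speed of can_orange below 0.1 rad/s and distance of can_green from where it was at the start of the episode below 0.02 m); the robot touches nothing.
It fails at once if the orange can tips more than 0.5 rad (angle between can_orange's own z axis and vertical above 0.5 rad).
It fails at once if the green can is moved more than 20 mm (distance of can_green from where it was at the start of the episode above 0.02 m).
It also fails if it takes over 48 s, if anything falls off the work surface, if the arm or the gripper's body presses on something with over 40 N, if the wrist force passes 120 N, or if a joint passes its speed limit or range.

## Working session

There is one attempt and no reset: what is moved stays moved. The work goes in short steps, each a Python script; the robot and the scene stay as the last script left them, time stands still between calls to the robot, and variables do not carry over. Pictures are saved under pics/ and viewed, at most 10 in all, crops included, and the job is handed in when it is done.

```bash
mkdir -p pics
python3 - <<'E'
from cell import *
import cv2,numpy as np
for n in("top","side"):
    s=snapshot(n); cv2.imwrite(f"pics/{n}0.png",s["pixels"]); np.savez(f"{n}0.npz",**s)
    print(n,s["K"].tolist(),np.round(s["R"],3).tolist(),s["t"])
print(read_tcp_rot(),read_time_s())
E
```

```text
top [[451.67343260849856, 0.0, 322.71165646293906], [0.0, 451.67343260849856, 247.52776260366193], [0.0, 0.0, 1.0]] [[-0.024, -1.0, 0.008], [-0.992, 0.022, -0.125], [0.124, -0.011, -0.992]] [-0.02528249  0.51443414  1.02085885]
side [[534.4019012173767, 0.0, 319.6780660111738], [0.0, 534.4019012173767, 240.22499153730647], [0.0, 0.0, 1.0]] [[1.0, 0.008, 0.015], [0.017, -0.409, -0.913], [-0.001, 0.913, -0.409]] [-0.48603717  0.09278072  1.17337835]
[-3.11329224e+00 -4.11463921e-01  3.55391085e-04] 0.1
```

View pics/top0.png

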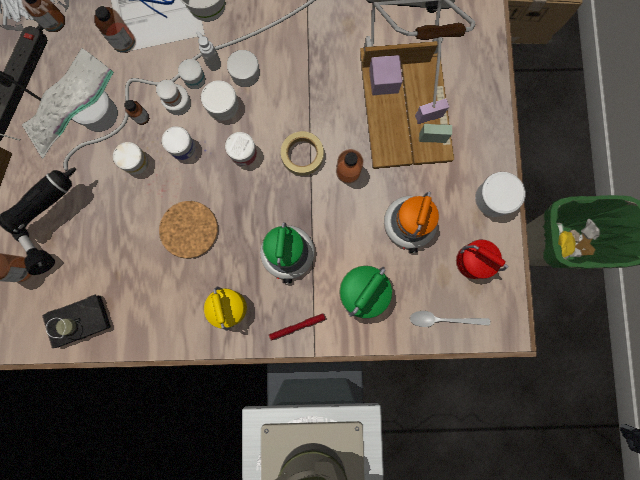

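View pics/side0.png

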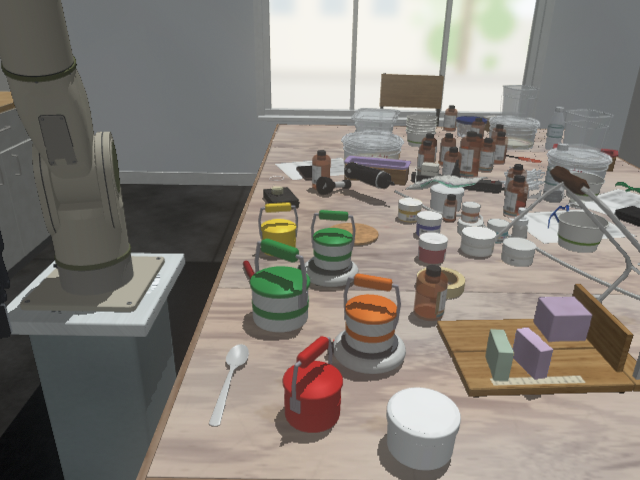

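```bash
cat > h.py <<'E'
import cv2,numpy as np
def cloud(s):
    K=s["K"];z=s["z_map"];v,u=np.indices(z.shape)
    c=np.stack([(u-K[0,2])/K[0,0]*z,(v-K[1,2])/K[1,1]*z,z],-1)
    return (c-s["t"])@s["R"]
def blob(s,lo,hi,near):
    m=cv2.inRange(cv2.cvtColor(s["pixels"],cv2.COLOR_BGR2HSV),lo,hi)
    n,l,st,c=cv2.connectedComponentsWithStats(m)
    i=min((i for i in range(1,n) if st[i,4]>80),key=lambda i:np.hypot(*(c[i]-near)))
    return l==i
def ray(s,uv,z):
    d=s["R"].T@np.linalg.solve(s["K"],[*uv,1]); o=-s["R"].T@s["t"]
    return o+d*(z-o[2])/d[2]
E
python3 - <<'E'
from h import *
t=dict(np.load("top0.npz"));s=dict(np.load("side0.npz"))
for name,S,near in(("top",t,(418,216)),("side",s,(373,283))):
    m=blob(S,(4,150,60),(16,255,255),near); P=cloud(S)[m]; P=P[np.isfinite(P).all(1)]
    uv=np.argwhere(m)[:,::-1]; print(name,m.sum(),uv.min(0),uv.max(0))
    H=P[P[:,2]>.14]; H=H[H[:,2]<.2]
    r=cv2.minAreaRect((H[:,:2]*1000).astype(np.float32)); print("handle",len(H),np.median(H,0),H.max(0),r)
    L=P[(P[:,2]>.095)&(P[:,2]<.115)]
    print("lid",len(L),cv2.minEnclosingCircle((L[:,:2]*1000).astype(np.float32)) if len(L) else 0)
for S,near,n in((t,(188,229),"top"),):
    m=blob(S,(5,60,60),(25,200,220),near).astype(np.uint8)
    c=max(cv2.findContours(m,0,1)[0],key=cv2.contourArea); e=cv2.fitEllipse(c)
    print("mat",e,ray(S,e[0],.01),np.median(cloud(S)[m>0],0))
for near,n in(((284,247),"green"),((366,292),"bigg"),((481,259),"red"),((349,166),"bottle")):
    P=cloud(t)[near[1]-25:near[1]+26,near[0]-20:near[0]+21].reshape(-1,3); print(n,np.percentile(P[:,2],99),P[P[:,2]>.05].mean(0))
x,y=418,216; cv2.imwrite("pics/crop.png",cv2.resize(t["pixels"][140:310,340:530],None,fx=3,fy=3))
E
```

```text
top 1237 [397 196] [438 236]
handle 247 [ 0.57159126 -0.24710586  0.15737727] [ 0.60231207 -0.23246996  0.16232733] ((571.3748168945312, -248.49264526367188), (17.219547271728516, 62.22703552246094), 69.72105407714844)
lid 966 ((571.2753295898438, -249.19229125976562), 44.843482971191406)
side 412 [355 274] [391 289]
handle 409 [ 0.57337643 -0.25452615  0.1530775 ] [ 0.60241447 -0.23697866  0.15918935] ((573.9295043945312, -250.52955627441406), (19.274778366088867, 60.58387756347656), 71.81147766113281)
lid 0 0
mat ((187.7540740966797, 229.5106201171875), (57.04505157470703, 59.866573333740234), 55.98697280883789) [0.56711264 0.28370006 0.01      ] [0.5673688  0.28325042 0.00949177]
green 0.15992959214672076 [0.50777447 0.04877272 0.12220271]
bigg 0.16236156464092186 [ 0.40693994 -0.12581265  0.11131653]
red 0.12545869776073182 [ 0.47422898 -0.3861558   0.08794431]
bottle 0.10567795507576269 [ 0.69388825 -0.10044361  0.10065534]
```

View pics/crop.png

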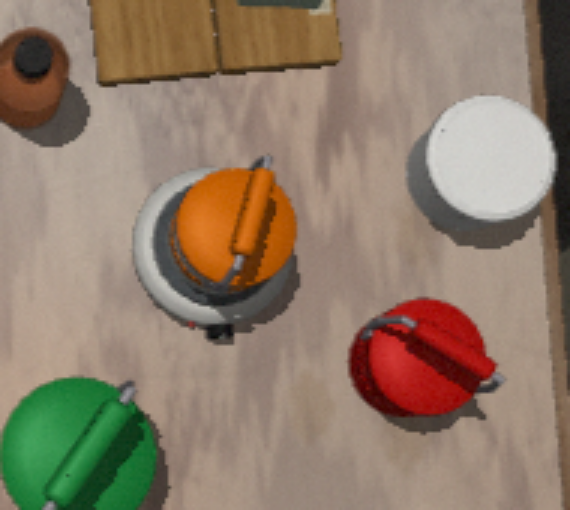

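Look-alikes: orange-lid can (418,216) and red can (481,259). The crop confirms the orange one on the warmer, with its handle free. The green can is the small one at (284,247), and the big green at (366,292) is not it. Next I move above the orange can and check with the wrist camera.

```bash
cat >> h.py <<'E'
from scipy.spatial.transform import Rotation as Ro
def down(deg):
    a=np.radians(deg);c,s=np.cos(a),np.sin(a)
    return Ro.from_matrix(np.array([[c,s,0],[s,-c,0],[0,0,-1.]])).as_rotvec()
E
python3 - <<'E'
from cell import *
from h import *
move_to([.5725,-.249,.27],down(-19.3)); grip(.085)
p,r=read_tcp_pos(),read_tcp_rot(); s=snapshot("wrist"); T=np.eye(4);T[:3,:3]=Ro.from_rotvec(r).as_matrix();T[:3,3]=p
W=np.linalg.inv(T@s["tool_from_camera"]); s["R"],s["t"]=W[:3,:3],W[:3,3]
cv2.imwrite("pics/w0.png",s["pixels"])
m=cv2.inRange(cv2.cvtColor(s["pixels"],cv2.COLOR_BGR2HSV),(4,150,60),(16,255,255))>0
P=cloud(s)[m&(s["z_map"]>0)]; H=P[(P[:,2]>.14)&(P[:,2]<.17)]
print(p,r,read_time_s(),len(H),cv2.minAreaRect((H[:,:2]*1000).astype(np.float32)),H.max(0)[2])
L=P[(P[:,2]>.1)&(P[:,2]<.115)];print(cv2.minEnclosingCircle((L[:,:2]*1000).astype(np.float32)))
for y in(-19.3,0,-40):
    print(y,inverse_kinematics([.567,.284,.3],down(y)),inverse_kinematics([.567,.284,.105],down(y)))
E
```

```text
[ 0.57219893 -0.24967221  0.26992623] [ 3.09675075e+00 -5.28115227e-01 -2.17580873e-04] 2.325 1629 ((574.0159301757812, -249.63882446289062), (16.01132583618164, 63.51088333129883), 71.42345428466797) 0.16014523990829901
((573.1810913085938, -249.23927307128906), 43.78262710571289)
-19.3 [-0.19546876  0.3657763  -0.46421304  1.30340277  0.16114002  1.50903902
 -2.55052522] [-0.18333265  0.48830291 -0.46334578  1.56085109  0.23205861  1.14739871
 -2.60330555]
0 [ 0.06117224  0.4505698  -0.85658539  1.28809747  0.33539032  1.54797828
 -2.32182966] [ 0.07813834  0.59273069 -0.84091161  1.54597174  0.46088996  1.21132283
 -2.41313983]
-40 [-1.20025172  0.44299852  0.94971192  1.36366868 -0.35670998  1.51245417
 -2.54650091] [-1.08945016  0.5390883   0.74465592  1.61467248 -0.39233481  1.14311944
 -2.5192139 ]
```

View pics/w0.png

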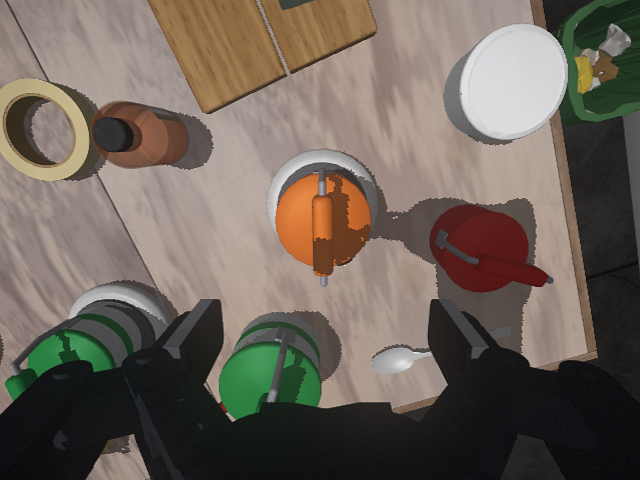

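The wrist view shows the handle at (323,235), lined up with the jaws. It sits at (0.574, -0.2495). I'll descend, grasp and test-lift.

Run:
```python
from cell import *
from h import *
o=down(-18.6)
print(read_qpos())
move_linear([.574,-.2495,.16],o,feed=.12)
print(move_linear([.574,-.2495,.128],o,feed=.05,stop_force=6))
print(grip(0,60),read_opening(),read_grip_force(),read_wrist_force(),read_tcp_pos())
move_linear([.574,-.2495,.16],o,feed=.06); pause(.2)
print(read_opening(),read_grip_force(),read_wrist_force(),read_torque(),read_time_s())
move_linear([.574,-.2495,.30],o,feed=.12)
print(read_qpos(),read_opening(),read_time_s())
for y in(-18.6,0,20,40):
    print(y,inverse_kinematics([.567,.284,.3],down(y)),inverse_kinematics([.567,.284,.105],down(y)))
s=snapshot("side");cv2.imwrite("pics/s1.png",s["pixels"])
```

```text
[ 0.63023681  0.34042994 -0.38210128  1.38738907  0.12602291  1.43767834
 -1.65704898]
False
False 0.015316069545810293 59.64185893535614 [ 2.1263196   0.21731859 -0.05901028] [ 0.57420094 -0.24915058  0.12802333]
0.015204636382486342 58.86177957057953 [-0.31803483 -0.21903518 -5.54369332] [-0.03349761  0.02874166 -0.01250835] 5.7
[ 0.62653224  0.336471   -0.38391486  1.33255542  0.12411484  1.49752899
 -1.64249909] 0.014923744354306056 7.0167
-18.6 [-0.19546876  0.3657763  -0.46421304  1.30340277  0.16114002  1.50903902
 -2.53830792] [-0.18333265  0.48830291 -0.46334578  1.56085109  0.23205861  1.14739871
 -2.59108825]
0 [ 0.06371144  0.45186231 -0.86090723  1.28795518  0.3376234   1.54859565
 -2.32318304] [ 0.07066261  0.58825047 -0.82915726  1.54637044  0.45289368  1.2085156
 -2.40819264]
20 [ 0.09231457  0.46739585 -0.91059434  1.2863675   0.36390255  1.55609053
 -1.98998709] [ 0.09525121  0.60347661 -0.86815842  1.54506613  0.47968254  1.21809062
 -2.07564564]
40 [ 0.12020201  0.48451173 -0.96109562  1.28484738  0.391808    1.56451519
 -1.6576578 ] [ 0.11960069  0.62005769 -0.90783465  1.54379501  0.50770897  1.22863209
 -1.74369004]
```

View pics/s1.png

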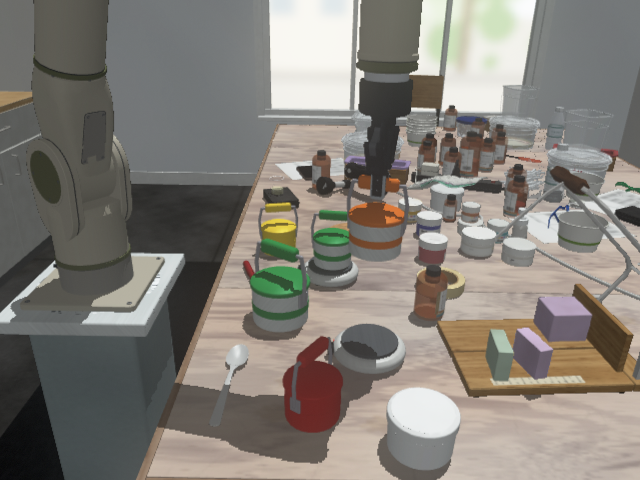

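The orange can is held level and its warmer at (370,348) is empty. The weight reads about 0.56 kg. Carrying it over the green can to the mat.

Run:
```python
from cell import *
from h import *
o=down(20);x,y=.567,.2835
move_linear([x,y,.30],o,feed=.12); pause(.2)
print(read_time_s(),read_opening(),read_tcp_pos())
move_linear([x,y,.13],o,feed=.1); move_linear([x,y,.111],o,feed=.03); pause(.3)
print(move_linear([x,y,.100],o,feed=.015,stop_force=4),read_tcp_pos(),read_wrist_force(),read_torque(),read_time_s())
s=snapshot("side");cv2.imwrite("pics/s2.png",s["pixels"][100:400,150:550])
```

```text
11.8583 0.01471844940100396 [0.56702799 0.28343992 0.29999785]
True [0.56678374 0.28383626 0.10289827] [-0.55791609  0.06231878  4.17361191] [ 0.01840803 -0.02462351 -0.02240188] 15.3417
```

View pics/s2.png

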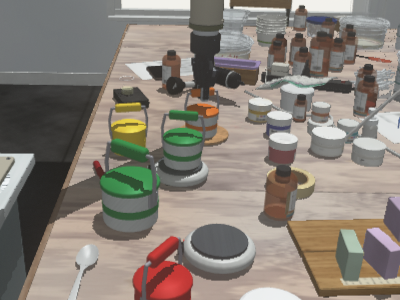

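The can is on the mat at crop pixel (203,115). Contact came at TCP z = 0.1029, as expected. I'll release, retreat and check.

Run:
```python
from cell import *
from h import *
o=down(20)
grip(.05); pause(.2)
p=read_tcp_pos(); print(p,read_wrist_force(),read_opening())
move_linear([p[0],p[1],.26],o,feed=.08)
move_to([.5,-.1,.33],down(0)); pause(.3)
s=snapshot("top");cv2.imwrite("pics/t3.png",s["pixels"][130:330,120:340].repeat(2,0).repeat(2,1))
C=cloud(s)
m=blob(s,(4,150,60),(16,255,255),(188,225));P=C[m]
for lo,hi in((.07,.095),(.12,.15)):
    L=P[(P[:,2]>lo)&(P[:,2]<hi)];print(len(L),np.median(L,0),cv2.minEnclosingCircle((L[:,:2]*1000).astype(np.float32)))
print(read_wrist_force(),read_time_s())
```

```text
[0.5660142  0.28279088 0.10140782] [-0.43819446  0.22768022 -0.46386605] 0.05024506537678876
942 [0.56260349 0.27226105 0.07980252] ((564.3927001953125, 281.3833312988281), 44.6339225769043)
247 [0.56272926 0.27948509 0.13174524] ((560.5587768554688, 281.35711669921875), 34.21479034423828)
[ 0.18304572  0.31882536 -1.17312707] 19.9667
```

View pics/t3.png

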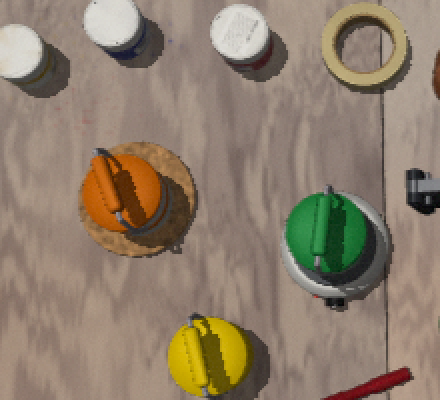

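The orange can stands upright on the mat (crop 122,192), about 3 mm off centre. The green can at (325,235) is undisturbed and the arm is clear.

```bash
python3 -c "
from cell import *
print(close_job())"
```

```text
the job is handed in; nothing more can be done
None
```

The orange can is standing upright and released on the cork mat, about 3 mm from its centre, with the green can still in place on its warmer; the job was handed in at about 20 s of the 48 s allowed, and no verdict came back.

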